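# Unlock the child-locked tin drawer and open it

## Robot

A 7-joint arm with a two-finger parallel gripper is mounted at the origin on the work surface. World frame = base frame: x ahead of the robot, y to its left, z up, the work surface at z = 0. Lengths are in m, angles in rad, forces in N, time in s.
With the tool pointing down it reaches from about 0.425 to 0.925 m from the base axis. Payload 6.8 kg.
Tool frame: the origin (TCP) lies on the mounting face of the last link; the fingertips stand 173 mm ahead of it and the grasp point (between the pads) lies 155 mm ahead of it; z points along the fingers, y is the line along which they close (so a half turn about z gives the same grasp; the last joint's range is limited). The gripper opens to 85 mm and grips with 20 to 120 N. Pads are 22 mm wide; open, the fingers measure 114 mm over their backs; the gripper's body (76 mm by 85 mm) begins 54 mm behind the grasp point. The pads swing forward as they close: fully open they stand 13 mm farther back than shut.
Start: joints at [-1.31, 0.477, 0.022, 1.555, -0.011, 1.109, -0.083], TCP at [0.243, 0.63, 0.405] pointing down, gripper open.
Joint ranges: [-2.96, 2.96], [-0.34, 2.1], [-1.41, 1.46], [0.24, 2.44], [-1.37, 4.51], [0.17, 1.92], [-2.96, 2.96]. Speed limits (rad/s): [2.39, 2.39, 3.14, 3.14, 3.14, 3.14, 3.14].

## Interface

Orientations are given as a rotation vector (axis times angle).
In Python, from bench import r gives the robot as it stands.
- The arm moves only by the tool carry_out, never from a script. Its argument "moves" is a list of rows, each a list of 5 numbers: the shift along the tool's x, y, z in m, then the turn about the tool's z in rad, then the finger opening in m, from 0 to 0.0854. In form: [[dx, dy, dz, roll, claw], ...]. A call has exactly 8 rows; each row is the pose to reach, as a shift and turn from the pose commanded when the call began, along the tool's axes at that moment; what a row does not reach only later rows make up. A row lasts 1/10 s, in which the tool goes at most 50 mm and 8.59 degrees, less where a joint would pass 70% of its speed; a pose out of reach is approached as far as the arm can. A call with a gripper value outside its range is refused whole. The fingers move at their own pace and stop on an object; "force" is the grip in N (left out, the last holds). Time passes only in rows, so rows that repeat a pose let the fingers close, or fill a call up. It gives the time, the measured TCP pose, the force, the opening and the grip force at its end, in the units of the state.
- r.get_obs(): the state, without advancing time (a new reading comes with each control period).
- r.grab_frame(name): name is "scene" or "top" or "wrist"; returns the picture (480x640x3 uint8, red, green, blue); there is no depth.
- r.calibration(name): a dict with "fx", "fy", "cx", "cy" (pixels), "k1" (the pictures are not rectified: a ray, as slopes to the right and down, at radius r is drawn at 1 + k1 r^2 times it, then the intrinsics apply), "rvec" (rotation vector, rad) and "tvec" (3), from world to camera coordinates, as OpenCV has them. Camera axes: x right, y down, z forward; pixel columns grow to the right and rows downward; lengths in m; the calibration is good to about 2 mm. A picture is of the moment at which its call begins: read the wrist's pose just before it. calibration takes no time and is no camera call; for the wrist camera it gives the pose at the moment of the call.
- r.hand_in(): hands the job in; it is judged then, once.
The state is a dict: "clock": time; "joints": joint angles; "qvel": joint speeds; "tau": joint torques, N m; "tcp_pos": TCP position; "orientation": TCP orientation; "contact_force": force on the tool from outside, world axes, zero at the start; "moment": the same for the moment, N m; "grip_width": finger opening in m; "gripper_force": force on a finger pad.
Only numpy, scipy, OpenCV 4.12 (cv2) and the standard library are available. Lean on these libraries where they do the work, as an engineer would, in place of code of your own. Each camera call takes 0.05 s, during which the arm holds its last target. There are 200 camera calls.

## Task

Press the sprung lever on top of the white organiser down until it clicks and stays down by itself, which lifts its hook off the drawer, and let go of it. Then pull the drawer by its bar handle all the way out to its stop so the tins can be reached, let go, and leave the lever down. Leave the green jar, the spoon rest and the spatula where they stand.

Things in the scene. Friction and masses are not known exactly. Their poses are not given: they have to be found in the camera images.
- organiser: White plastic box fixed to the worktop, 240 mm deep (x), 170 wide (y), 110 tall to its flat top. Origin: centre of its underside; its front, with the drawer, faces its own -x; z up. A 34 mm back rail tops its rear edge. A steel rocker lever (139 x 30 mm) stands on the top's left half along x, 48 mm to +y, pivoted between two 34 mm tall cheeks 94 mm before the origin, 136 mm above the worktop.
- lever (a joint): Lever angle, rad: 0 = up and locked (paddle raised 0.40 rad, front hook down before the drawer's keeper tab, so the drawer cannot open); 0.40 = down and level, hook clear. A spring returns it to 0 until it passes about 0.30; beyond that a detent draws it to 0.40 and holds it. Pressing the paddle takes up to 11 N.
- lever_pad (a point): Point to press: middle of the top face of the lever's steel paddle (46 mm along the lever, 50 wide, 8 thick), 75 mm behind the pivot. Moves with the lever: about 169 mm above the worktop when up, 140 when down; 22 mm of room is then left under the paddle. The lever's front hook ends 40 mm before the pivot.
- drawer (a joint): How far the drawer is out, in m: 0 = shut, 0.075 = at its stop. It slides along the organiser's own -x. It holds four loose steel tins, 56 mm in diameter and 50 mm tall. About 3 N moves it once unlocked.
- drawer_handle (a point): Middle of the drawer's steel bar handle: a 12 mm round bar, 90 mm long along the organiser's y, centred 33 mm to its -y, 56 mm before the drawer front and 94 mm above the worktop, with a leg back to the drawer at each end; 50 mm gap behind it. Moves with the drawer. Can be pinched across the organiser's x, or hooked, from above.
- jar: Green glass jar with a steel lid, 76 mm in diameter, 125 mm tall, loose, standing to one side of the organiser. Origin: centre of its underside.
- spoon_rest: White ceramic spoon rest, a shallow round dish 104 mm across, 22 mm tall, with a 55 mm tab towards its own -x, loose, on the other side of the organiser. Origin: under the dish's centre.
- spatula: Spatula lying flat, 230 mm long along its own x, grey silicone blade at +x, wooden handle, 16 mm high, loose, out to the organiser's right (its -y side). Origin: about mid-length, on the worktop.

How it is judged:
By the outcome, as a careful person would: the job done as asked, in the order asked, and still so for the second after the job is handed in, with the robot touching nothing.
It also fails if it takes over 43 s, if anything falls off the work surface, if the arm or the gripper's body presses on something with over 40 N, if the wrist force passes 120 N, or if a joint passes its speed limit or range.

## Working session

There is one attempt and no reset: what is moved stays moved. The work goes in short steps, Python scripts to look and compute and a tool call to move; the robot and the scene stay as the last step left them, time stands still between calls to the robot, and variables do not carry over. Pictures are saved under pics/ and viewed, at most 10 in all, crops included, and the job is handed in when it is done.

Besides the shell and the picture viewer there is one more tool, called after "Call:" as a command line: name --pt "numbers of a row" for each row, then --argument value for the rest. carry_out: Moves the arm, as the interface text tells. Its arguments: {"type":"object","properties":{"moves":{"type":"array","items":{"type":"array","items":{"type":"number"}}},"force":{"type":"number"}},"required":["moves"]}

```bash
mkdir -p pics; python3 - <<'E'
from bench import r
import cv2
o=r.get_obs();print({k:o[k] for k in("clock","tcp_pos","orientation","grip_width")})
for n in("scene","top"):
    print(n,r.calibration(n));cv2.imwrite(f"pics/{n}0.png",r.grab_frame(n)[:,:,::-1])
E
```

```text
{'clock': 0.0, 'tcp_pos': array([0.24322497, 0.62935272, 0.40369949]), 'orientation': array([-5.75904947e-01, -3.08814522e+00,  2.96186196e-03]), 'grip_width': 0.08529119616868483}
scene {'fx': 565.5437874874058, 'fy': 565.5437874874058, 'cx': 308.8319331779878, 'cy': 248.48082285119537, 'k1': -0.10725668564405172, 'rvec': array([ 1.47759935,  2.23562369, -0.72599109]), 'tvec': array([ 0.24869973, -0.3902464 ,  1.67219934])}
top {'fx': 594.483655028551, 'fy': 594.483655028551, 'cx': 321.68448026708927, 'cy': 236.4954306728173, 'k1': -0.17040279381826623, 'rvec': array([ 2.17324373, -2.16091069,  0.06307293]), 'tvec': array([-0.00902343,  0.61971032,  1.17019195])}
```

View pics/top0.png

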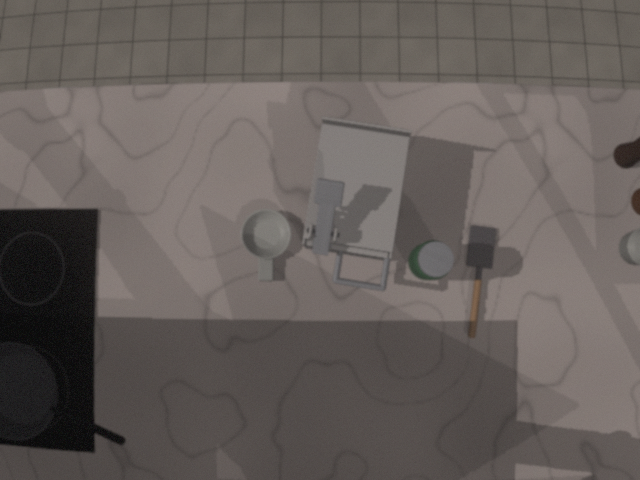

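View pics/scene0.png

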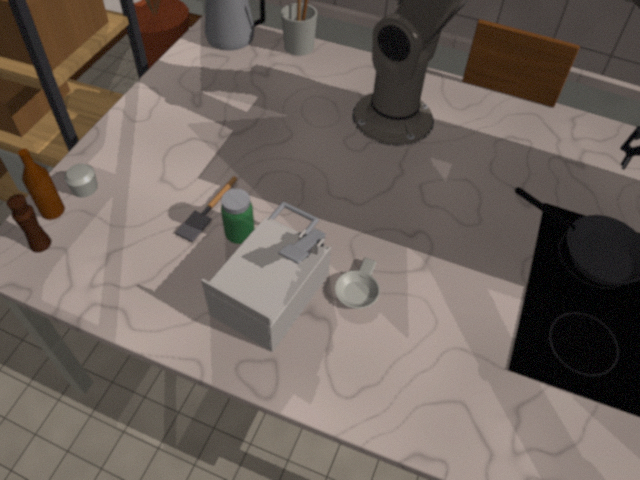

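The top view shows the organiser at about (360,190), with its bar handle from (335,282) to (386,288), the paddle at about (329,190), the spoon rest to its left and the jar and spatula to its right. I'll enlarge it for accurate pixel positions.

```bash
python3 - <<'E'
import cv2
a=cv2.imread("pics/top0.png")[110:300,290:460]
a=cv2.convertScaleAbs(cv2.resize(a,None,fx=3.15,fy=3.15,interpolation=cv2.INTER_CUBIC),alpha=1.6)
cv2.imwrite("pics/c1.png",a)
E
```

```text
(no output)
```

View pics/c1.png

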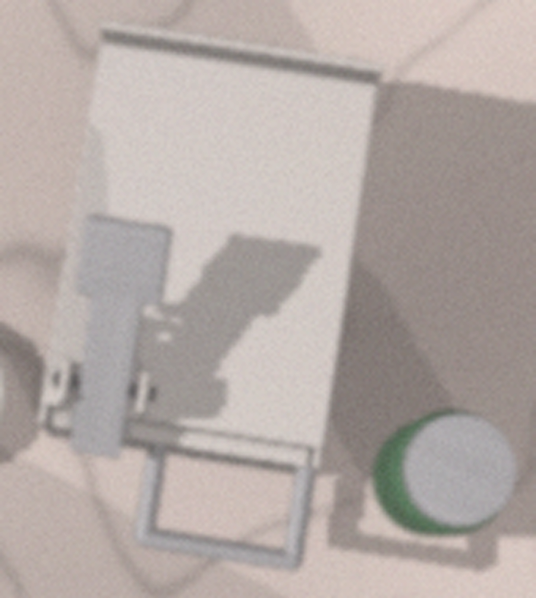

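The crop shows the rail's rear corners at (103,27) and (381,72), the bar's ends at (137,540) and (301,560), the pad centre at (125,256) and the jar lid at (460,470). I'll fit the organiser's pose to these.

```bash
cat > h.py <<'E'
import numpy as np,cv2
from scipy.optimize import least_squares
from scipy.spatial.transform import Rotation as R
def proj(c,P):
    q=R.from_rotvec(c["rvec"]).apply(P)+c["tvec"]; s=q[:,:2]/q[:,2:]
    s=s*(1+c["k1"]*(s**2).sum(1,keepdims=True)); return s*[c["fx"],c["fy"]]+[c["cx"],c["cy"]]
def world(p,P): return R.from_euler("z",p[2]).apply(P)+[p[0],p[1],0]
def ray(c,uv,z):
    return least_squares(lambda a:(proj(c,np.array([[a[0],a[1],z]]))-uv).ravel(),[.6,0]).x
E
python3 - <<'E'
from h import *
from bench import r
c=r.calibration("top")
uv=np.array([[103,27],[381,72],[137,540],[301,560],[125,256]])/3.15+[290,110]-.34
P=np.array([[.12,.085,.144],[.12,-.085,.144],[-.176,.012,.094],[-.176,-.078,.094],[-.0265,.048,.169]])
f=least_squares(lambda p:(proj(c,world(p,P))-uv).ravel(),[.65,-.05,-.1])
print(f.x,f.fun.reshape(-1,2).round(1))
p=f.x
print("pad up",world(p,P[4:]),"down",world(p,np.array([[-.019,.048,.14]])),"handle",world(p,np.array([[-.176,-.033,.094]])))
j=ray(c,np.array([460,470])/3.15+[290,110]-.34,.125);print("jar",j)
q=R.from_euler("z",-p[2]).apply([[j[0]-p[0],j[1]-p[1],0]]);print("jar local",q)
o=r.get_obs();print(R.from_rotvec(o["orientation"]).as_matrix().round(3))
# check in scene image
a=r.grab_frame("scene")[:,:,::-1].copy()
for u in proj(r.calibration("scene"),world(p,P)): cv2.circle(a,tuple(int(v) for v in u.round()),2,(0,0,255),-1)
cv2.imwrite("pics/s1.png",cv2.resize(a[180:360,190:400],None,fx=3,fy=3))
E
```

```text
[ 0.70233346 -0.07253934 -0.15411339] [[-0.7 -2. ]
 [ 1.8 -2.2]
 [ 2.3 -0.2]
 [-2.6  1. ]
 [-0.7  3.3]]
pad up [[ 0.68351574 -0.02104038  0.169     ]] down [[ 0.69092685 -0.02219166  0.14      ]] handle [[ 0.52335378 -0.07813151  0.094     ]]
jar [ 0.57113595 -0.21827011]
jar local [[-0.1072723  -0.16414292  0.        ]]
[[-0.933  0.36  -0.   ]
 [ 0.36   0.933 -0.002]
 [-0.    -0.002 -1.   ]]
```

View pics/s1.png

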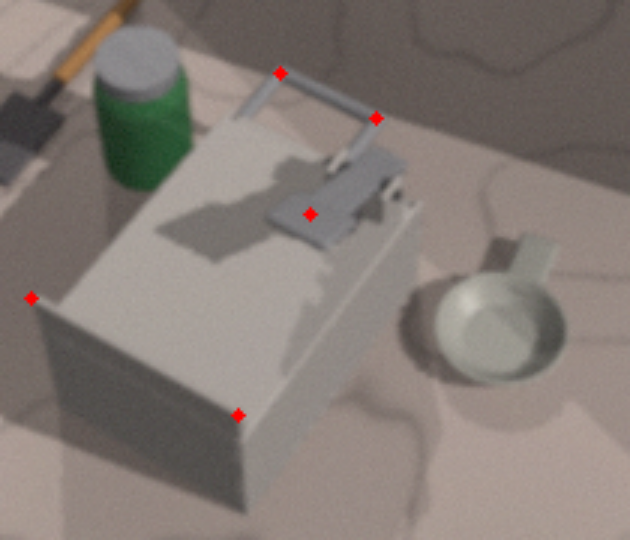

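Call:
carry_out --pt "-0.65 -0.447 0.03 1.36 0" --pt "-0.65 -0.447 0.03 1.36 0" --pt "-0.65 -0.447 0.03 1.36 0" --pt "-0.65 -0.447 0.03 1.36 0" --pt "-0.65 -0.447 0.03 1.36 0" --pt "-0.65 -0.447 0.03 1.36 0" --pt "-0.65 -0.447 0.03 1.36 0" --pt "-0.65 -0.447 0.03 1.36 0" --force 40

```text
clock: 0.95
tcp_pos: [0.4696, 0.2977, 0.3895]
orientation: [-2.226, -2.217, -0.0]
contact_force: [0.6, -0.2, -1.1]
grip_width: 0.0003
gripper_force: 0.0
```

```bash
cat > go.py <<'E'
import sys
from h import *
from bench import r
o=r.get_obs();M=R.from_rotvec(o["orientation"]).as_matrix()
t=np.array([float(v) for v in sys.argv[1:4]])
w=-.1541; y=M[:,1]; roll=np.arctan2(y[1],y[0])-w; roll=(roll+np.pi/2)%np.pi-np.pi/2
print("t",o["clock"],"tcp",o["tcp_pos"].round(4),"shift",(M.T@(t-o["tcp_pos"])).round(4),"roll",roll.round(3),"F",o["contact_force"].round(1),"w",round(o["grip_width"],4),"q",o["joints"].round(2))
E
python3 go.py .688 -.022 .37
```

```text
t 0.95 tcp [0.4696 0.2977 0.3895] shift [-0.3189  0.2197  0.0194] roll 0.15 F [ 0.6 -0.2 -1.1] w 0.0003 q [-0.99  0.31  0.38  1.88 -0.14  0.98 -0.55]
```

Call:
carry_out --pt "-0.319 0.22 0.02 0.15 0" --pt "-0.319 0.22 0.02 0.15 0" --pt "-0.319 0.22 0.02 0.15 0" --pt "-0.319 0.22 0.02 0.15 0" --pt "-0.319 0.22 0.02 0.15 0" --pt "-0.319 0.22 0.02 0.15 0" --pt "-0.319 0.22 0.02 0.15 0" --pt "-0.319 0.22 0.02 0.15 0"

```text
clock: 1.75
tcp_pos: [0.6905, -0.0223, 0.3691]
orientation: [2.381, 2.048, -0.001]
contact_force: [0.1, -0.1, 0.7]
grip_width: -0.0003
gripper_force: 0.0
```

```bash
python3 go.py .688 -.022 .313; python3 -c "
from bench import r;import cv2
cv2.imwrite('pics/w1.png',r.grab_frame('wrist')[:,:,::-1])"
```

```text
t 1.75 tcp [ 0.6905 -0.0223  0.3691] shift [-0.     -0.0025  0.0561] roll 0.004 F [ 0.1 -0.1  0.7] w -0.0003 q [-0.38  0.57  0.47  1.57 -0.28  1.07  0.02]
```

View pics/w1.png

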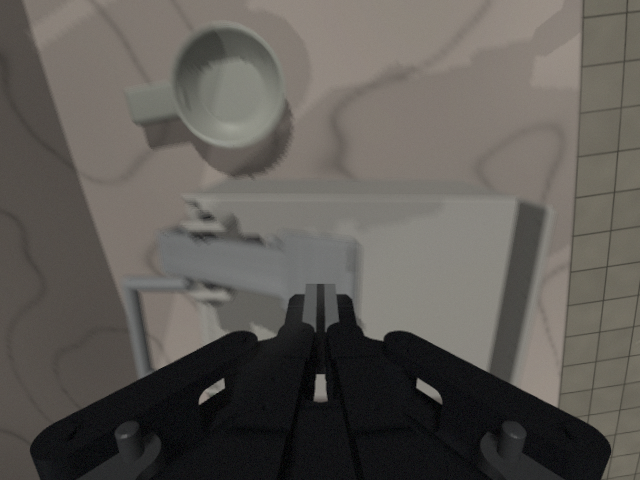

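The fingertips are at (320,285), over the paddle, which spans about (285–357, 235–335), so the aim is good. Pressing now.

Call:
carry_out --pt "0 0 0.01 0 0" --pt "0 0 0.02 0 0" --pt "0 0 0.028 0 0" --pt "0 0 0.036 0 0" --pt "0 0 0.043 0 0" --pt "0 0 0.049 0 0" --pt "0 0 0.054 0 0" --pt "0 0 0.056 0 0"

```text
clock: 2.6
tcp_pos: [0.6902, -0.0176, 0.3141]
orientation: [2.376, 2.052, 0.004]
contact_force: [2.8, 0.2, 3.2]
grip_width: 0.0005
gripper_force: 1.8
```

```bash
python3 go.py .688 -.022 .312
```

```text
t 2.6 tcp [ 0.6902 -0.0176  0.3141] shift [-0.0046 -0.0016  0.0021] roll 0.008 F [2.8 0.2 3.2] w 0.0005 q [-0.37  0.62  0.45  1.62 -0.31  0.97  0.04]
```

Call:
carry_out --pt "0 0 0.002 0 0" --pt "0 0 0.003 0 0" --pt "0 0 0.003 0 0" --pt "0 0 -0.01 0 0" --pt "0 0 -0.03 0 0" --pt "0 0 -0.06 0 0" --pt "0 0 -0.06 0 0" --pt "0 0 -0.06 0 0.05"

```text
clock: 3.4
tcp_pos: [0.6891, -0.0186, 0.3737]
orientation: [-2.379, -2.051, -0.0]
contact_force: [0.8, 0.6, -0.3]
grip_width: 0.0133
gripper_force: 0.0
```

```bash
python3 go.py .523 -.078 .36; python3 -c "
from bench import r;import cv2
a=r.grab_frame('wrist')[:,:,::-1];cv2.imwrite('pics/w2.png',a)
s=cv2.resize(r.grab_frame('scene')[180:360,190:400,::-1],None,fx=3,fy=3);cv2.imwrite('pics/s2.png',s)"
```

```text
t 3.4 tcp [ 0.6891 -0.0186  0.3737] shift [-0.0832 -0.1556  0.0137] roll 0.007 F [ 0.8  0.6 -0.3] w 0.0133 q [-0.38  0.56  0.47  1.57 -0.28  1.07  0.02]
```

View pics/w2.png

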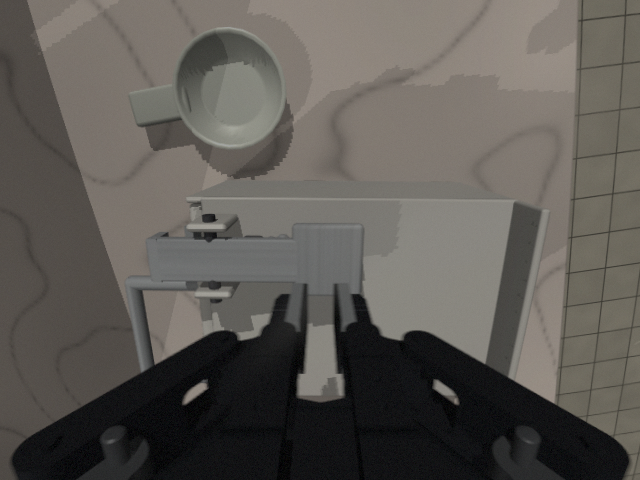

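The paddle is now flat at (293–362, 224–296), so the lever is down and latched after release. I'll refine the handle position from this view.

```bash
python3 - <<'E'
from h import *
from bench import r
c=r.calibration("wrist");p=[.7023,-.0725,-.1541]
P=world(p,np.array([[-.019,.048,.14],[-.176,.012,.094],[.12,.085,.144]]))
print(P);print(proj(c,P))
for u,z in (((328,260),.14),((133,283),.094)): print(ray(c,np.array(u),z))
E
```

```text
[[ 0.69089271 -0.02215247  0.14      ]
 [ 0.53022748 -0.03362781  0.094     ]
 [ 0.83392473 -0.00692614  0.144     ]]
[[324.24416897 264.33248563]
 [130.41653548 284.34083543]
 [552.65660381 210.70513889]]
[ 0.69369062 -0.01958533]
[ 0.53273822 -0.03278811]
```

Call:
carry_out --pt "-0.083 -0.156 0.014 0 0.055" --pt "-0.083 -0.156 0.014 0 0.055" --pt "-0.083 -0.156 0.014 0 0.055" --pt "-0.083 -0.156 0.014 0 0.055" --pt "-0.083 -0.156 0.014 0 0.055" --pt "-0.083 -0.156 0.014 0 0.055" --pt "-0.083 -0.156 0.014 0 0.055" --pt "-0.083 -0.156 0.014 0 0.055"

```text
clock: 4.3
tcp_pos: [0.524, -0.0773, 0.3593]
orientation: [2.378, 2.052, -0.0]
contact_force: [0.1, 0.4, 0.1]
grip_width: 0.0548
gripper_force: 0.0
```

```bash
python3 go.py .523 -.078 .249; python3 -c "
from bench import r;import cv2
a=r.grab_frame('wrist')[:,:,::-1];cv2.imwrite('pics/w3.png',a)"
```

```text
t 4.3 tcp [ 0.524  -0.0773  0.3593] shift [-0.0008 -0.0009  0.1103] roll 0.007 F [0.1 0.4 0.1] w 0.0548 q [-0.39  0.31  0.52  1.98 -0.2   0.9   0.08]
```

View pics/w3.png

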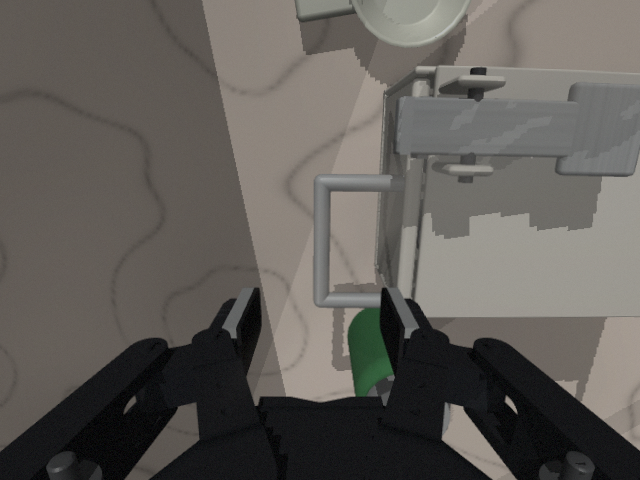

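The bar runs from (321,182) to (321,298), centred between the fingers, and the lever is level. I'll check the bar's centre by ray.

```bash
python3 - <<'E'
from h import *
from bench import r
c=r.calibration("wrist")
for u in ((321,182),(321,240),(321,298)): print(ray(c,np.array(u),.094))
E
```

```text
[ 0.53168825 -0.03289471]
[ 0.52554245 -0.07451779]
[ 0.51873002 -0.12066631]
```

Call:
carry_out --pt "0 0.001 0.02 0 0.055" --pt "0 0.001 0.04 0 0.055" --pt "0 0.001 0.06 0 0.055" --pt "0 0.001 0.075 0 0.055" --pt "0 0.001 0.09 0 0.055" --pt "0 0.001 0.1 0 0.055" --pt "0 0.001 0.108 0 0.055" --pt "0 0.001 0.11 0 0.055"

```text
clock: 5.15
tcp_pos: [0.524, -0.078, 0.2488]
orientation: [-2.379, -2.051, 0.001]
contact_force: [0.0, -0.3, 0.3]
grip_width: 0.0551
gripper_force: 0.0
```

Call:
carry_out --pt "0 0 0 0 0" --pt "0 0 0 0 0" --pt "0 0 0 0 0" --pt "0 0 0 0 0" --pt "0 0 0 0 0" --pt "0 0 0 0 0" --pt "0 0 0 0 0" --pt "0 0 0 0 0" --force 30

```text
clock: 5.95
tcp_pos: [0.5243, -0.0782, 0.25]
orientation: [2.379, 2.051, 0.001]
contact_force: [-1.3, -0.3, 5.7]
grip_width: 0.0112
gripper_force: 29.5
```

```bash
python3 go.py .449 -.066 .249
```

```text
t 5.95 tcp [ 0.5243 -0.0782  0.25  ] shift [ 0.001  -0.0763  0.0009] roll 0.006 F [-1.3 -0.3  5.7] w 0.0112 q [-0.31  0.48  0.43  2.05 -0.32  0.67  0.18]
```

The bar is gripped. Pulling gently along tool -y.

Call:
carry_out --pt "0 -0.004 0 0 0" --pt "0 -0.01 0 0 0" --pt "0 -0.018 0 0 0" --pt "0 -0.026 0 0 0" --pt "0 -0.034 0 0 0" --pt "0 -0.042 0 0 0" --pt "0 -0.05 0 0 0" --pt "0 -0.056 0 0 0"

```text
clock: 6.75
tcp_pos: [0.4684, -0.0696, 0.25]
orientation: [2.379, 2.051, 0.002]
contact_force: [1.4, 1.2, 5.5]
grip_width: 0.0108
gripper_force: 29.6
```

Call:
carry_out --pt "0 -0.006 0 0 0" --pt "0 -0.011 0 0 0" --pt "0 -0.015 0 0 0" --pt "0 -0.018 0 0 0" --pt "0 -0.02 0 0 0" --pt "0 -0.021 0 0 0" --pt "0 -0.022 0 0 0" --pt "0 -0.022 0 0 0"

```text
clock: 7.55
tcp_pos: [0.4492, -0.0664, 0.2502]
orientation: [2.374, 2.048, 0.008]
contact_force: [10.0, -0.2, -6.4]
grip_width: 0.0105
gripper_force: 29.3
```

```bash
python3 go.py .450 -.066 .249
```

```text
t 7.55 tcp [ 0.4492 -0.0664  0.2502] shift [0.0006 0.0007 0.0012] roll 0.007 F [10.  -0.2 -6.4] w 0.0105 q [-0.37  0.38  0.45  2.23 -0.29  0.58  0.15]
```

The drawer is against its stop: 76 mm of travel, with the force up to 10 N. Releasing and rising.

Call:
carry_out --pt "0 0 0 0 0.05" --pt "0 0 0 0 0.05" --pt "0 0 0 0 0.05" --pt "0 0 0 0 0.05" --pt "0 0 0 0 0.05" --pt "0 0 0 0 0.05" --pt "0 0 -0.01 0 0.05" --pt "0 0 -0.025 0 0.05"

```text
clock: 8.35
tcp_pos: [0.4465, -0.0667, 0.2747]
orientation: [-2.379, -2.05, 0.002]
contact_force: [-0.4, -1.2, -0.6]
grip_width: 0.0498
gripper_force: 0.0
```

Call:
carry_out --pt "0 0 -0.02 0 0.05" --pt "0 0 -0.05 0 0.05" --pt "0 0 -0.08 0 0.05" --pt "0 0 -0.11 0 0.05" --pt "0 0 -0.13 0 0.05" --pt "0 0 -0.13 0 0.05" --pt "0 0 -0.13 0 0.05" --pt "0 0 -0.13 0 0.05"

```text
clock: 9.15
tcp_pos: [0.4463, -0.0666, 0.4037]
orientation: [-2.379, -2.05, 0.002]
contact_force: [-1.0, 0.2, 0.0]
grip_width: 0.05
gripper_force: 0.0
```

```bash
python3 go.py .450 -.066 .38; python3 -c "
from bench import r;import cv2
a=r.grab_frame('wrist')[:,:,::-1];b=r.grab_frame('scene')[150:390,170:490,::-1]
cv2.imwrite('pics/f.png',cv2.hconcat([cv2.resize(a,(400,300)),cv2.resize(b,(400,300))]))"
```

```text
t 9.15 tcp [ 0.4463 -0.0666  0.4037] shift [0.0012 0.0036 0.0237] roll 0.006 F [-1.   0.2  0. ] w 0.05 q [-0.51  0.1   0.56  2.1  -0.06  0.96 -0.06]
```

View pics/f.png

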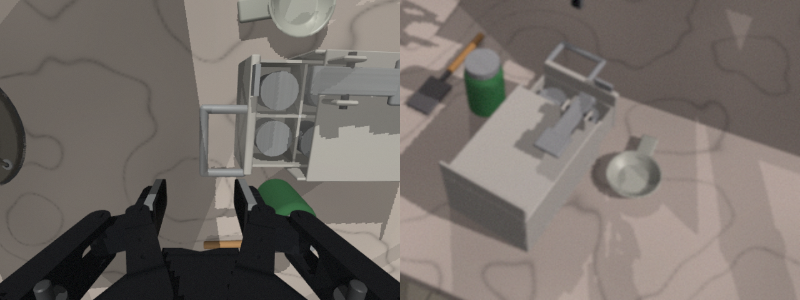

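The drawer is out with the tins showing, the lever is level at (355,80), and the jar, dish and spatula haven't moved. I'll measure the bar (about (205,140) in this half-size view) against the stop before handing in.

```bash
python3 - <<'E'
from h import *
from bench import r
c=r.calibration("wrist")
a,b=ray(c,np.array([206,109])*1.6,.094),ray(c,np.array([205,172])*1.6,.094)
u=np.array([np.cos(.1541),-np.sin(.1541)])
d=-((a+b)/2-np.array([.5255,-.0767]))@u
print(a,b,"travel",d)
if d>.070: print(r.hand_in())
E
```

```text
[ 0.46098063 -0.0221166 ] [ 0.44706036 -0.11021635] travel 0.0722492749051212
the job is handed in; nothing more can be done
None
```

The lever was pressed down and stayed down, the drawer was pulled out to its stop (76 mm of arm travel with the force rising to 10 N; 72 mm by camera, against 75 mm nominal), and the job was handed in with the gripper clear and the jar, spoon rest and spatula untouched.

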